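# Square up the mould and lift out the hot knob with tongs

## Task

Push the opened mould, with the fresh yellow knob standing in it, square and flush against both bars of the blue corner fence. Then take the red-gripped tongs, close them on the hot yellow knob, lift it out and finish while still holding it motionless in the tongs, at least 8 cm above the mould, with the mould left flush in its corner. The knob is hot, so the robot itself must not touch it and it must not fall; leave everything else on the bench where it is.

Things in the scene. Friction and masses are not known exactly. Their poses are not given: they have to be found in the camera images.
- fence: Fixed blue L-shaped corner fence: two bars 22 mm high, 18 mm thick. Origin: on the bench where the centre of the mould is when flush. One bar has its inner face at x = +45 mm (y from -97 to +53 mm), the other at y = +35 mm (x from -65 to +45 mm). The mould goes home along +x and +y of this frame; the -x and -y sides are open.
- mould: Loose aluminium lower mould half, block 90 (x) by 70 (y) by 30 mm high, about 0.5 kg, slides on the bench. Origin: centre of its underside. A recess 38 mm wide, 6 mm deep in mid-top holds the foot of the knob. Starts 30 to 70 mm short of home along the fence's x, 25 to 55 mm along its y, turned up to 0.22 rad.
- knob: Loose hot yellow moulded knob, about 35 g, round and upright, 40 mm high. Origin: centre of its underside, which stands in the mould's recess 24 mm above the bench. Foot 36 mm wide from 0 to 6 mm up, tapering to a stem 28 mm wide from 8 to 36 mm up, where the tongs hold it.
- tongs: Loose sprung steel tongs, red grips, 0.12 kg, lying so that the arms close level, both alike. Origin: on the underside midway between the grips; x points to the tips, y across, z up. Head 34 mm wide at x = -85 mm; grips x = -31 to +31, z = 0 to 36 mm; tip pads x = +79 to +105, z = 0 to 22 mm. Free, the grips are 50 mm (mid-grip) over their outsides and the tips 54 mm apart.
- tongs_left: The arm of the tongs on their +y side. Origin: its hinge in the head, on the underside. Each mm by which the grips are squeezed together brings the tips 2.2 mm closer. With the tips on the 28 mm stem the grips are 38 mm over their outsides and the arms are parallel.
- tongs_right: The arm of the tongs on their -y side. Origin: its hinge in the head, on the underside. The spring pushes each grip outwards with 7 to 10 N, so grips squeezed by about 4 mm (to 46 mm) can be carried with the tips still wide apart.
- tongs_tip (a point): The point midway between the two tip pads, 95 mm ahead of the tongs' origin and 11 mm above their underside; axes as the tongs'.
- cold_knob: Bystander: a blue knob of the same shape standing on the bench. Origin: centre of its underside.
- mould_top: Bystander: upper mould half, aluminium block 70 by 90 by 25 mm. Origin: centre of its underside.
- offcut: Bystander: wooden offcut 60 by 120 by 22 mm lying flat. Origin: centre of its underside.
- pellet_bottle: Bystander: bottle of green pellets with a pointed blue cap, 72 mm wide, 240 mm high. Origin: centre of its underside.
- spray_can: Bystander: red spray can 54 mm wide, 170 mm high. Origin: centre of its underside.
- driver: Bystander: screwdriver lying on the bench. Origin: under its middle.
There are look-alikes about, which are no part of the job. What is shaped like the mould but black or pink is not meant.

How it is judged:
By the outcome, as a careful person would: the job done as asked, in the order asked, and still so for the second after the job is handed in, while the arm keeps its last pose, push and grip.
It also fails if it takes over 64 s, if anything falls off the work surface, if the arm or the gripper's body presses on something with over 40 N, if the wrist force passes 120 N, or if a joint passes its speed limit or range.

## Robot

A 6-joint arm with a two-finger parallel gripper is mounted at the origin on the work surface. World frame = base frame: x ahead of the robot, y to its left, z up, the work surface at z = 0. Lengths are in m, angles in rad, forces in N, time in s.
With the tool pointing down it reaches from about 0.35 to 0.975 m from the base axis. Payload 4.9 kg.
Tool frame: the origin (TCP) lies midway between the tips of the shut fingers; the grasp point (between the pads) lies 19 mm behind it; z points along the fingers, y is the line along which they close (so a half turn about z gives the same grasp; the last joint's range is limited). The gripper opens to 85 mm and grips with 20 to 120 N. Pads are 22 mm wide; open, the fingers measure 114 mm over their backs; the gripper's body (76 mm by 85 mm) begins 54 mm behind the grasp point. The pads swing forward as they close: fully open they stand 13 mm farther back than shut.
Start: joints at [-1.304, 0.053, 1.613, -0, 1.476, -0.119], TCP at [0.235, -0.579, 0.231] pointing down, gripper open.
Joint ranges: [-3.01, 3.01], [-1.01, 2.22], [0.06, 2.58], [-1.02, 4.17], [0.09, 2.62], [-3.14, 3.14]. Speed limits (rad/s): [2.57, 2.57, 3.14, 3.14, 3.14, 3.14].

## Interface

Orientations are given as a rotation vector (axis times angle).
In Python, from station import telemetry, optics, ctrl gives the robot as it stands.
- The arm moves only by the shell command python3 -m pendant 'ROWS' [FORCE]. ROWS is JSON, one flat list of numbers, 7 for each row, row after row: the turn, a rotation vector about the tool's x, y, z as a fraction of full scale, then the shift along the tool's x, y, z as a fraction of full scale, then the opening, from 0 (shut) to 1 (fully open). In form: [ax, ay, az, tx, ty, tz, fingers, ax, ay, az, tx, ty, tz, fingers, ...]. A call has 1 to 12 rows; each row is the pose to reach, as a shift and turn from the pose commanded when the call began, along the tool's axes at that moment; what a row does not reach only later rows make up. Full scale, the value 1, is 300 mm for a shift and 30 degrees for a turn. A row lasts 1/8 s, in which the tool goes at most 62.5 mm and 10.7 degrees, less where a joint would pass 70% of its speed; a pose out of reach is approached as far as the arm can. A call with a number of a shift or a turn outside -1 to 1 is refused whole. A call with a gripper value outside its range is refused whole. The fingers move at their own pace and stop on an object; FORCE is the grip in N (left out, the last holds). Time passes only in rows, so rows that repeat a pose let the fingers close. It gives the time, the measured TCP pose, the force, the opening and the grip force at its end, in the units of the state.
- telemetry.get_obs(): the state, without advancing time (a new reading comes with each control period).
- optics.get_image(name): name is "side" or "top" or "wrist"; returns a dict with "image" (480x640x3 uint8, red, green, blue), "depth" (480x640 float32, m along the optical axis (not along the pixel's ray), 0 where there is no reading), "fx", "fy", "cx", "cy" (pixels), "rvec" (rotation vector, rad) and "tvec" (3), from world to camera coordinates, as OpenCV has them. Camera axes: x right, y down, z forward; pixel columns grow to the right and rows downward; lengths in m; the calibration is good to about 2 mm. A picture is of the moment at which its call begins.
- ctrl.finish_job(): hands the job in; it is judged then, once.
The state is a dict: "t": time; "q": joint angles; "dq": joint speeds; "effort": joint torques, N m; "tool_pos": TCP position; "tool_rot": TCP orientation; "contact_force": force on the tool from outside, world axes, zero at the start; "wrist_torque": the same for the moment, N m; "opening": finger opening in m; "grip_force": force on a finger pad.
Only numpy, scipy, OpenCV 4.12 (cv2) and the standard library are available. Lean on these libraries where they do the work, as an engineer would, in place of code of your own. Each camera call takes 0.05 s, during which the arm holds its last target. There are 200 camera calls.

## Working session

There is one attempt and no reset: what is moved stays moved. The work goes in short steps, Python scripts to look and compute and a shell command to move; the robot and the scene stay as the last step left them, time stands still between calls to the robot, and variables do not carry over. Pictures are saved under pics/ and viewed, at most 10 in all, crops included, and the job is handed in when it is done.

```bash
mkdir -p pics; ls
python3 - <<'E'
from station import telemetry, optics
import cv2,numpy as np
print(telemetry.get_obs())
for n in("top","side"):
    d=optics.get_image(n); cv2.imwrite(f"pics/{n}0.png",d["image"][...,::-1]); np.savez(f"{n}0.npz",**d)
    print(n,d["fx"],d["cx"],d["cy"],d["rvec"],d["tvec"])
E
```

```text
pics
{'t': 0.0, 'q': array([-1.30400259e+00,  5.33847458e-02,  1.61429251e+00, -1.84854788e-05,
        1.47599309e+00, -1.19006165e-01]), 'dq': array([0.00099716, 0.00065523, 0.00090516, 0.00145796, 0.00054616,
       0.00087308]), 'effort': array([-1.04163182e-04, -3.93679941e+01, -3.70176065e+01, -1.75340506e-04,
        6.97853859e-03,  4.52430243e-06]), 'tool_pos': array([ 0.23501477, -0.57846071,  0.23004662]), 'tool_rot': array([-3.08129093e+00, -6.01867482e-01,  2.69589619e-04]), 'contact_force': array([ 0.30616592,  0.14576084, -0.12457948]), 'wrist_torque': array([-0.00393788,  0.06013521,  0.00587971]), 'grip_force': 0.0, 'opening': 0.08524180657481333}
top 515.3629893016093 315.42622188239164 231.41579550016175 [ 2.17134007 -2.18041728  0.08482834] [-0.00191791  0.58130573  1.40718892]
side 501.2996250409868 317.23663887243947 240.72097642025284 [ 0.09068732 -2.6862518   1.59894038] [0.57051861 0.09423274 1.04571445]
```

View pics/top0.png

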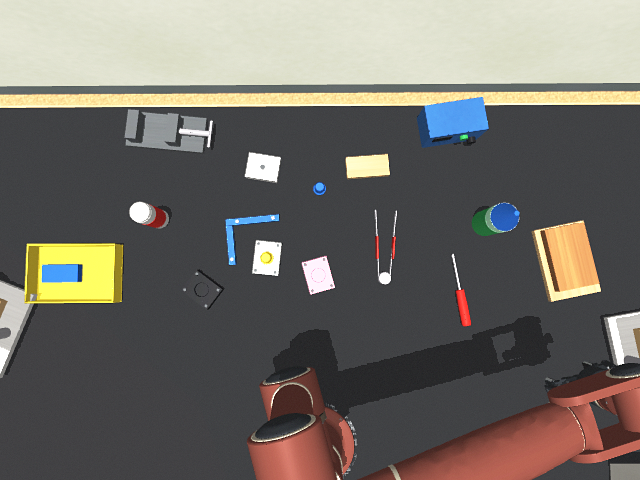

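View pics/side0.png

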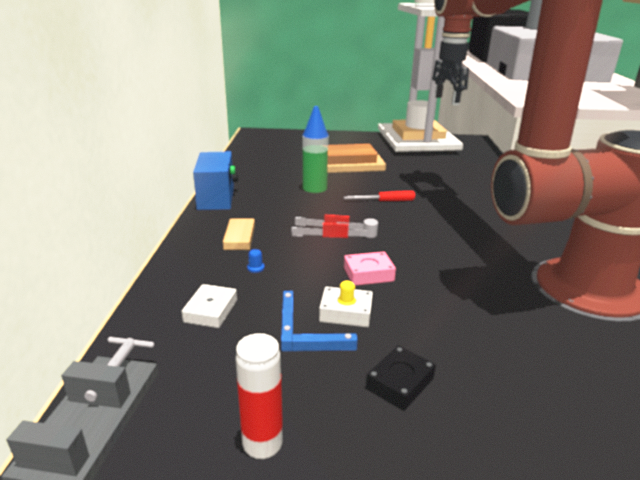

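The top view has the aluminium mould with its yellow knob at (266,258), the fence corner at (230,222) and the tongs at (385,245), tips pointing up.

Things that could be taken for the mould: pink mould (318,275), black mould (202,289), mould_top (263,167). By the description I choose (266,258). The cold knob is the blue one at (320,188).

```bash
cat > h.py <<'E'
import numpy as np,cv2
from scipy.spatial.transform import Rotation as R
def cast(d,uv,z):
    uv=np.atleast_2d(np.float64(uv)); Rm=R.from_rotvec(d["rvec"]).as_matrix(); C=-Rm.T@d["tvec"]
    r=np.c_[(uv[:,0]-d["cx"])/d["fx"],(uv[:,1]-d["cy"])/d["fy"],np.ones(len(uv))]@Rm
    return C+r*((z-C[2])/r[:,2])[:,None]
def masks(d):
    h=cv2.cvtColor(np.ascontiguousarray(d["image"]),cv2.COLOR_RGB2HSV).astype(int); H,S,V=h[...,0],h[...,1],h[...,2]
    return dict(blue=(H>95)&(H<125)&(S>120)&(V>60),red=((H<8)|(H>172))&(S>150)&(V>60),yellow=(H>20)&(H<35)&(S>130)&(V>90),white=(S<60)&(V>120))
def blob(m,uv,rad):
    "largest contour whose blob centre is within rad of uv"
    n,l,s,c=cv2.connectedComponentsWithStats(m.astype(np.uint8),connectivity=8)
    ok=[i for i in range(1,n) if np.hypot(*(c[i]-uv))<rad]
    i=max(ok,key=lambda i:s[i,4]); 
    return (l==i)
def rect(pts):
    (c,s,a)=cv2.minAreaRect(np.float32(pts*1000)); return np.round(c,1),np.round(s,1),round(a,2)
def pts(m): y,x=np.nonzero(m); return np.c_[x,y].astype(float)
E
python3 - <<'E'
from h import *
d=dict(np.load("top0.npz")); m=masks(d)
b=pts(blob(m["blue"],(245,230),25)); P=cast(d,b,.022)[:,:2]
print("fence rect mm",rect(P))
w=pts(blob(m["white"]|m["yellow"],(266,258),12)); print("mould",rect(cast(d,w,.03)[:,:2]))
y=pts(blob(m["yellow"],(266,258),12)); print("knob",cast(d,y,.05).mean(0))
r=m["red"].copy(); r[:, :360]=0; r[:,410:]=0; r[:220]=0;r[275:]=0
print("grips",cast(d,pts(r).mean(0),.036), rect(cast(d,pts(r),.036)[:,:2]))
w=m["white"]
hd=pts(blob(w,(385,278),10)); print("head",cast(d,hd.mean(0),.03),len(hd))
for u in((376,211),(396,211),(385,278)): print(cast(d,u,.022))
c=d["image"][190:310,170:430]; cv2.imwrite("pics/c0.png",cv2.resize(c[...,::-1],None,fx=3,fy=3,interpolation=cv2.INTER_CUBIC))
E
```

```text
fence rect mm (array([561.3, 167.7]), array([128.6, 151.5]), 5.36)
mould (array([509.3, 131. ]), array([72.7, 92.6]), 84.0)
knob [0.50824124 0.12922808 0.05      ]
grips [[ 0.53822916 -0.19405758  0.036     ]] (array([ 536.4, -195.3]), array([55. , 60.5]), 89.22)
head [[ 0.46049793 -0.19328843  0.03      ]] 171
[[ 0.6378918  -0.17352914  0.022     ]]
[[ 0.6376321  -0.22926845  0.022     ]]
[[ 0.45165892 -0.19578614  0.022     ]]
```

View pics/c0.png

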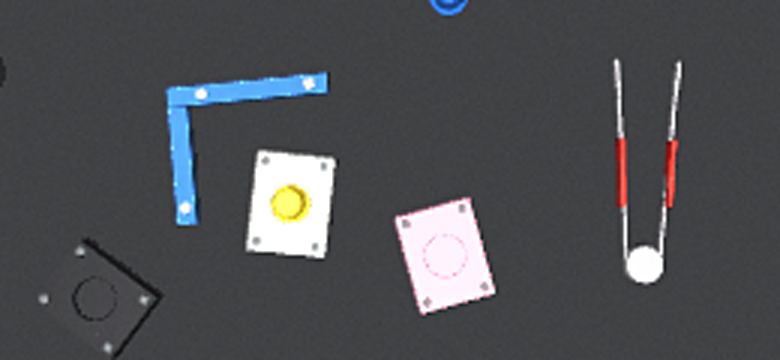

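The crop confirms the choice: the yellow knob stands in the aluminium mould at crop (290,203), the fence corner is at (175,97), and the tongs have their red grips at (621,172) and (671,172) with the head at (645,265).

Plan: push the mould along the fence's +x with two fingers, then along +y the same way.

```bash
cat >> h.py <<'E'
TH=np.radians(5.36); HOME=np.array([.5602,.1897])
def rz(a): return np.array([[np.cos(a),-np.sin(a)],[np.sin(a),np.cos(a)]])
def f2w(x,y): return HOME+rz(TH)@np.array([x,y])/1000
def w2f(p): return rz(TH).T@(np.array(p)[:2]-HOME)*1000
def to(xyz,yaw,frm=None):
    "units of turn and shift from the measured pose (or frm=(pos,rot)) to xyz with tool down, tool x at yaw"
    if frm is None:
        from station import telemetry; o=telemetry.get_obs(); frm=(o["tool_pos"],R.from_rotvec(o["tool_rot"]))
    g=R.from_matrix(np.array([[np.cos(yaw),np.sin(yaw),0],[np.sin(yaw),-np.cos(yaw),0],[0,0,-1]]))
    tr=(frm[1].inv()*g).as_rotvec()/np.radians(30); sh=frm[1].inv().apply(np.array(xyz)-frm[0])/.3
    print("turn",np.round(tr,3),"shift",np.round(sh,3)); return np.array(xyz),g
E
python3 - <<'E'
from h import *
a=to([.42,-.25,.2],TH)
b=to([*f2w(-140,-54),.15],TH,a)
c=to([*f2w(-140,-54),.010],TH,b)
print(f2w(-140,-54))
E
```

```text
turn [-0.004  0.     0.558] shift [ 0.983 -0.782  0.102]
turn [0. 0. 0.] shift [ 0.136 -1.236  0.167]
turn [0. 0. 0.] shift [0.    0.    0.467]
[0.42585648 0.12285826]
```

```bash
python3 -m pendant '[-0.004,0,0.558,0.983,-0.782,0.1,0.47,-0.004,0,0.558,0.983,-0.782,0.1,0.47,-0.004,0,0.558,0.983,-0.782,0.1,0.47,-0.004,0,0.558,0.983,-0.782,0.1,0.47,-0.004,0,0.558,0.983,-0.782,0.1,0.47,-0.004,0,0.558,0.983,-0.782,0.1,0.47,-0.004,0,0.558,0.983,-0.782,0.1,0.47,-0.004,0,0.558,0.983,-0.782,0.1,0.47]' 20
python3 -m pendant '[0,0,0,0.1,-0.9,0.1,0.47,0,0,0,0.1,-0.9,0.1,0.47,0,0,0,0.1,-0.9,0.1,0.47,0,0,0,0.1,-0.9,0.1,0.47,0,0,0,0.1,-0.9,0.1,0.47,0,0,0,0.1,-0.9,0.1,0.47]'
python3 - <<'E'
from h import *
b=to([*f2w(-140,-54),.10],TH)
b=to([*f2w(-140,-54),.010],TH)
E
```

```text
t: 1.1
tool_pos: [0.42, -0.2506, 0.201]
tool_rot: [3.136, 0.148, -0.0]
contact_force: [-0.3, -0.7, 0.1]
opening: 0.0403
grip_force: 0.0
t: 1.85
tool_pos: [0.4247, 0.0207, 0.1706]
tool_rot: [3.136, 0.148, -0.0]
contact_force: [0.1, -0.6, -0.6]
opening: 0.04
grip_force: 0.0
turn [0.005 0.    0.002] shift [ 0.036 -0.339  0.234]
turn [0.005 0.    0.002] shift [ 0.036 -0.34   0.534]
```

```bash
python3 -m pendant '[0.005,0,0,0.036,-0.34,0.23,0.47,0.005,0,0,0.036,-0.34,0.23,0.47,0.005,0,0,0.036,-0.34,0.23,0.47,0.005,0,0,0.036,-0.34,0.534,0.47,0.005,0,0,0.036,-0.34,0.534,0.47,0.005,0,0,0.036,-0.34,0.534,0.47]'
python3 - <<'E'
from h import *
from station import telemetry,optics
o=telemetry.get_obs(); print(w2f(o["tool_pos"]),o["tool_pos"],o["contact_force"])
d=optics.get_image("wrist"); cv2.imwrite("pics/w1.png",d["image"][...,::-1])
E
```

```text
t: 2.6
tool_pos: [0.4251, 0.1208, 0.0088]
tool_rot: [3.138, 0.142, -0.007]
contact_force: [-0.6, -1.0, 0.1]
opening: 0.0403
grip_force: 0.0
[-140.99228579  -55.9649267 ] [0.42505208 0.12080924 0.00881985] [-0.59774832 -1.00144443  0.12267316]
```

View pics/w1.png

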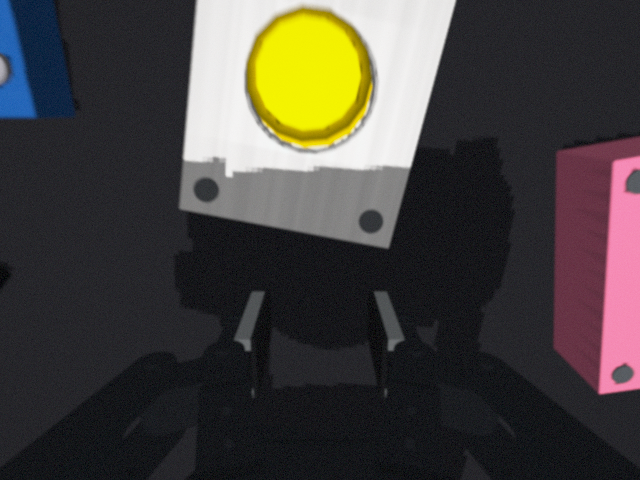

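The wrist view shows the mould's near face from (180,208) to (388,248). The fingertips at (250,320) and (390,320) sit about 10 mm right of its centre, so I shift 6 mm left and push gently.

```bash
python3 -m pendant '[0,0,0,0.03,-0.02,0,0.47,0,0,0,0.06,-0.02,0,0.47,0,0,0,0.08,-0.02,0,0.47,0,0,0,0.1,-0.02,0,0.47,0,0,0,0.12,-0.02,0,0.47,0,0,0,0.14,-0.02,0,0.47,0,0,0,0.16,-0.02,0,0.47,0,0,0,0.18,-0.02,0,0.47,0,0,0,0.2,-0.02,0,0.47,0,0,0,0.22,-0.02,0,0.47,0,0,0,0.24,-0.02,0,0.47,0,0,0,0.25,-0.02,0,0.47]'
python3 - <<'E'
from h import *
from station import telemetry
o=telemetry.get_obs(); print(w2f(o["tool_pos"]),o["contact_force"])
E
python3 -m pendant '[0,0,0,0.01,0,0,0.47,0,0,0,0.02,0,0,0.47,0,0,0,0.03,0,0,0.47,0,0,0,0.03,0,0,0.47]'
python3 - <<'E'
from h import *
from station import telemetry
o=telemetry.get_obs(); print(w2f(o["tool_pos"]),o["contact_force"])
E
```

```text
t: 4.15
tool_pos: [0.5006, 0.1361, 0.0104]
tool_rot: [-3.138, -0.147, -0.0]
contact_force: [-3.4, 0.6, 0.9]
opening: 0.04
grip_force: 1.4
[-64.38746738 -47.75038617] [-3.41506096  0.60567916  0.92568306]
t: 4.65
tool_pos: [0.5097, 0.137, 0.0105]
tool_rot: [-3.138, -0.147, -0.002]
contact_force: [-1.2, -0.4, 0.1]
opening: 0.0398
grip_force: 0.3
[-55.20064135 -47.79788451] [-1.20144822 -0.44475415  0.13040792]
```

```bash
python3 -m pendant '[0,0,0,0.007,0,0,0.47,0,0,0,0.01,0,0,0.47,0,0,0,0.013,0,0,0.47]'
python3 - <<'E'
from h import *
from station import telemetry,optics
o=telemetry.get_obs(); print(w2f(o["tool_pos"]),o["contact_force"])
d=optics.get_image("top"); cv2.imwrite("pics/t2.png",cv2.resize(d["image"][200:300,190:330,::-1],None,fx=5,fy=5,interpolation=cv2.INTER_CUBIC))
E
```

```text
t: 5.03
tool_pos: [0.5097, 0.137, 0.01]
tool_rot: [3.138, 0.147, -0.014]
contact_force: [-14.7, -1.4, 9.5]
opening: 0.0401
grip_force: 7.4
[-55.2127132  -47.75080445] [-14.74278894  -1.37914508   9.45808894]
```

View pics/t2.png

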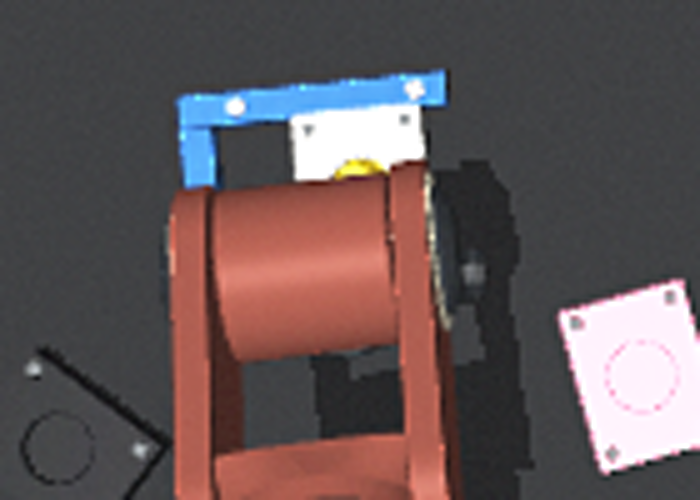

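The crop shows the mould flush against the upper (x) bar at crop (355,110), with the knob still in it at (355,170). Now I go round to the −y face.

```bash
python3 -m pendant '[0,0,0,-0.05,0,0,0.55,0,0,0,-0.1,0,0,0.55,0,0,0,-0.1,0,-0.4,0.55,0,0,0,-0.1,0,-0.4,0.55]'
python3 - <<'E'
from h import *
a=to([*f2w(0,-125),.13],TH+np.pi/2)
a=to([*f2w(0,-125),.010],TH+np.pi/2,a)
E
```

```text
t: 5.58
tool_pos: [0.4821, 0.1343, 0.1315]
tool_rot: [-3.138, -0.147, -0.0]
contact_force: [1.3, -0.2, 0.2]
opening: 0.047
grip_force: 0.0
turn [-0.e+00 -1.e-03 -3.e+00] shift [0.276 0.257 0.005]
turn [0. 0. 0.] shift [0.  0.  0.4]
```

```bash
python3 -m pendant '[0,0,-1,0.276,0.257,0,0.55,0,0,-1,0.276,0.257,0,0.55,0,0,-1,0.276,0.257,0,0.55]' >/dev/null
python3 -m pendant '[0,0,-1,0,0,0,0.55,0,0,-1,0,0,0,0.55,0,0,-1,0,0,0,0.55]'>/dev/null
python3 -m pendant '[0,0,-1,0,0,0,0.55,0,0,-1,0,0,0,0.55,0,0,-1,0,0,0,0.55,0,0,-1,0,0,0,0.55]'
python3 - <<'E'
from h import *
a=to([*f2w(0,-125),.010],TH+np.pi/2)
E
```

```text
t: 6.82
tool_pos: [0.5725, 0.0654, 0.1306]
tool_rot: [2.117, 2.321, 0.002]
contact_force: [-0.2, -0.2, 0.3]
opening: 0.047
grip_force: 0.0
turn [ 0.002 -0.001 -0.003] shift [-0.001 -0.003  0.402]
```

```bash
python3 -m pendant '[0,0,0,0,0,0.2,0.55,0,0,0,0,0,0.4,0.55,0,0,0,0,0,0.4,0.55,0,0,0,0.03,0,0.4,0.55,0,0,0,0.06,0,0.4,0.55,0,0,0,0.08,0,0.4,0.55,0,0,0,0.1,0,0.4,0.55,0,0,0,0.12,0,0.4,0.55,0,0,0,0.14,0,0.4,0.55,0,0,0,0.16,0,0.4,0.55,0,0,0,0.18,0,0.4,0.55,0,0,0,0.2,0,0.4,0.55]'
python3 - <<'E'
from h import *
from station import telemetry
o=telemetry.get_obs(); print(w2f(o["tool_pos"]),o["contact_force"])
E
python3 -m pendant '[0,0,0,0.015,0,0,0.55,0,0,0,0.03,0,0,0.55,0,0,0,0.04,0,0,0.55,0,0,0,0.05,0,0,0.55,0,0,0,0.055,0,0,0.55,0,0,0,0.055,0,0,0.55]'
python3 - <<'E'
from h import *
from station import telemetry
o=telemetry.get_obs(); print(w2f(o["tool_pos"]),o["contact_force"])
E
```

```text
t: 8.32
tool_pos: [0.5672, 0.1255, 0.0104]
tool_rot: [-2.115, -2.323, -0.001]
contact_force: [0.3, -4.2, 2.9]
opening: 0.0468
grip_force: 1.9
[  0.95910572 -64.59884176] [ 0.29609668 -4.165602    2.88291585]
t: 9.07
tool_pos: [0.5655, 0.1419, 0.0102]
tool_rot: [-2.115, -2.322, -0.001]
contact_force: [0.6, -2.1, 0.8]
opening: 0.0466
grip_force: 1.1
[  0.82815462 -48.09727618] [ 0.57377233 -2.11222461  0.81510448]
```

```bash
python3 -m pendant '[0,0,0,0.007,0,0,0.55,0,0,0,0.014,0,0,0.55,0,0,0,0.021,0,0,0.55,0,0,0,0.021,0,0,0.55]'
python3 - <<'E'
from h import *
from station import telemetry
o=telemetry.get_obs(); print(w2f(o["tool_pos"]),o["contact_force"])
E
```

```text
t: 9.57
tool_pos: [0.5653, 0.1441, 0.0103]
tool_rot: [2.111, 2.32, -0.008]
contact_force: [0.0, -16.6, 3.5]
opening: 0.0471
grip_force: 8.4
[  0.85894476 -45.87352356] [  0.0200778  -16.55252763   3.48800918]
```

Flush on y. Back off, rise, and head for the tongs, looking from above on the way.

```bash
python3 -m pendant '[0,0,0,-0.06,0,0,0.55,0,0,0,-0.12,0,0,0.55,0,0,0,-0.12,0,-0.5,0.55,0,0,0,-0.12,0,-0.5,1,0,0,0,-0.12,0,-0.5,1]'>/dev/null
python3 -m pendant '[0,0,1,-1,0,-0.1,1,0,0,1,-1,0,-0.1,1,0,0,1,-1,0,-0.1,1,0,0,1,-1,0,-0.1,1,0,0,1,-1,0,-0.1,1,0,0,1,-1,0,-0.1,1]'>/dev/null
python3 -m pendant '[0,0,1,0,0,0,1,0,0,1,0,0,0,1,0,0,1,0,0,0,1]'>/dev/null
python3 -m pendant '[0,0,1,0,0,0,1,0,0,1,0,0,0,1,0,0,1,0,0,0,1]'>/dev/null
python3 -m pendant '[0,0,0.3,0,0,0,1,0,0,0.3,0,0,0,1,0,0,0.3,0,0,0,1]'
python3 - <<'E'
from h import *
from station import telemetry,optics
d=optics.get_image("top"); m=masks(d); np.savez("top3.npz",**d)
b=pts(blob(m["blue"],(245,230),25)); print("fence",rect(cast(d,b,.022)[:,:2]))
w=pts(blob(m["white"]|m["yellow"],(248,240),12)); r=rect(cast(d,w,.03)[:,:2]); print("mould",r,w2f(r[0]/1000))
cv2.imwrite("pics/t3.png",cv2.resize(d["image"][190:310,210:430,::-1],None,fx=3.5,fy=3.5,interpolation=cv2.INTER_CUBIC))
d=optics.get_image("wrist"); np.savez("w3.npz",**d); cv2.imwrite("pics/w3.png",d["image"][...,::-1])
to([.5385,-.196,.2],-.045)
E
```

```text
t: 12.08
tool_pos: [0.5963, -0.186, 0.1899]
tool_rot: [-3.139, 0.095, 0.0]
contact_force: [-1.4, 0.2, 1.2]
opening: 0.0855
grip_force: 0.0
fence (array([561.4, 167.7]), array([128.5, 151.5]), 5.48)
mould (array([559. , 189.5]), array([91.9, 72. ]), 5.47) [-1.21343556 -0.08702958]
turn [-0.002 -0.    -0.032] shift [-0.191  0.044 -0.033]
```

View pics/t3.png

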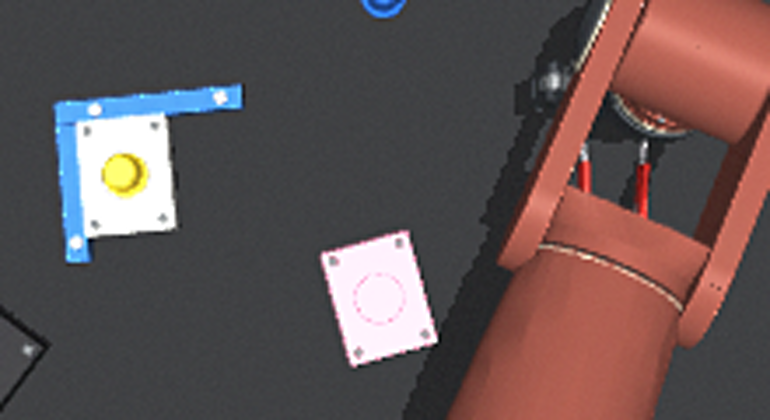

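View pics/w3.png

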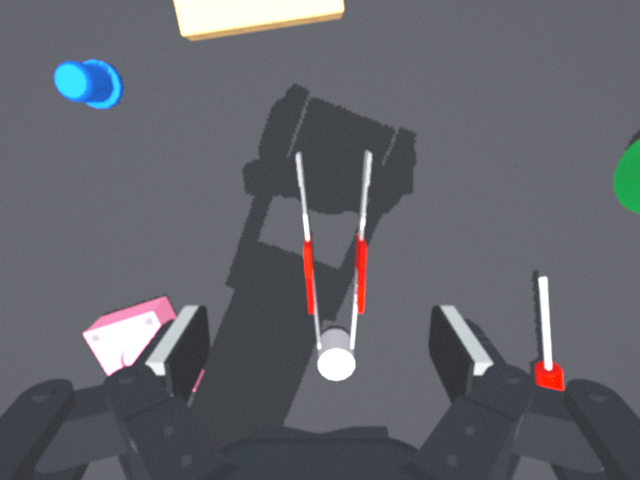

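The top crop shows the mould in the corner, knob upright at crop (123,175), with no visible gap. The wrist view shows the tongs' grips at (309,275) and (361,273), tips at (299,153) and (368,153), and the head at (336,358).

Run:
```python
from h import *
d=dict(np.load("w3.npz")); m=masks(d)
r=m["red"]; L=pts(blob(r,(309,275),25)); Q=pts(blob(r,(361,273),25))
for n,p in(("L",L),("R",Q)):
    w=cast(d,p,.036); print(n,rect(w[:,:2]),len(p), "depth z", np.round([np.median(d["depth"][p[:,1].astype(int),p[:,0].astype(int)])],3))
    for v in (245,275,305):
        row=p[p[:,1]==v][:,0]; print(v,row.min(),row.max(),cast(d,[row.min(),v],.036)[0,:2],cast(d,[row.max(),v],.036)[0,:2])
tl,tr=cast(d,[[299,153],[368,153]],.022); print("tips",tl,tr,(tl+tr)/2)
h=cast(d,[336,362],.036); print("head",h)
t=dict(np.load("top3.npz"))
# profiles across both bars into the mould (fence frame), at z=.024
Rm=R.from_rotvec(t["rvec"]).as_matrix()
def px(P): c=P@Rm.T+t["tvec"]; return np.float32([t["fx"]*c[:,0]/c[:,2]+t["cx"],t["fy"]*c[:,1]/c[:,2]+t["cy"]])
g=cv2.cvtColor(t["image"],cv2.COLOR_RGB2GRAY).astype(np.float32)
s=np.arange(35,60,2.);acc=[]
for f in (lambda a,b:f2w(a,b),lambda a,b:f2w(b,a-10)):
    A=[]
    for o in range(-25,26,3):
        P=np.array([[*f(a,o),.026] for a in s]); q=px(P); A.append(cv2.remap(g,q[0][None],q[1][None],cv2.INTER_LINEAR)[0])
    print(np.round(np.mean(A,0)))
```

```text
L (array([ 540.6, -174.1]), array([ 7.6, 67.2]), 87.44) 552 depth z [0.326]
245 304.0 311.0 [ 0.57084735 -0.17292882] [ 0.57050183 -0.17866196]
275 305.0 311.0 [ 0.54410811 -0.17183543] [ 0.54380446 -0.17687813]
305 308.0 313.0 [ 0.51582832 -0.17240936] [ 0.51556873 -0.17672449]
R (array([ 541. , -218.1]), array([ 9.1, 71.4]), 86.73) 622 depth z [0.326]
245 356.0 366.0 [ 0.56828077 -0.21551478] [ 0.56778725 -0.22370356]
275 358.0 365.0 [ 0.5414261  -0.21637584] [ 0.54107191 -0.22225794]
305 358.0 363.0 [ 0.51323257 -0.21555738] [ 0.51297302 -0.21987178]
tips [ 0.64370366 -0.17368326  0.022     ] [ 0.6403873  -0.22857591  0.022     ] [ 0.64204548 -0.20112959  0.022     ]
head [[ 0.45646834 -0.19386921  0.036     ]]
[249. 247. 251. 255. 252. 223. 171. 163. 171. 173. 172. 169. 165.]
[255. 255. 255. 255. 255. 246. 205. 165. 157. 158. 158. 159. 163.]
```

Run:
```python
from h import *
a=to([.541,-.197,.1],-.04)
a=to([.541,-.197,.002],-.04)
```

```text
turn [-0.002 -0.    -0.041] shift [-0.182  0.047  0.3  ]
turn [-0.002 -0.    -0.041] shift [-0.182  0.047  0.627]
```

```bash
python3 -m pendant '[0,0,-0.04,-0.182,0.047,0.3,1,0,0,-0.04,-0.182,0.047,0.3,1,0,0,-0.04,-0.182,0.047,0.3,1,0,0,-0.04,-0.182,0.047,0.45,1,0,0,-0.04,-0.182,0.047,0.55,1,0,0,-0.04,-0.182,0.047,0.62,1,0,0,-0.04,-0.182,0.047,0.627,1,0,0,-0.04,-0.182,0.047,0.627,1]' 30
python3 -m pendant '[0,0,0,0,0,0,0.7,0,0,0,0,0,0,0.6,0,0,0,0,0,0,0.53,0,0,0,0,0,0,0.53,0,0,0,0,0,0,0.53,0,0,0,0,0,0,0.53]'
```

```text
t: 13.18
tool_pos: [0.5425, -0.1978, 0.0037]
tool_rot: [3.14, -0.066, 0.004]
contact_force: [-0.3, 0.8, 0.0]
opening: 0.0856
grip_force: 0.0
t: 13.92
tool_pos: [0.5422, -0.1978, 0.0038]
tool_rot: [3.141, -0.067, 0.004]
contact_force: [-1.3, 0.1, 5.6]
opening: 0.0456
grip_force: 8.0
```

```bash
python3 -m pendant '[0,0,0,0,0,-0.03,0.53,0,0,0,0,0,-0.08,0.53,0,0,0,0,0,-0.2,0.53,0,0,0,0,0,-0.35,0.53,0,0,0,0,0,-0.5,0.53,0,0,0,0,0,-0.5,0.53]'
python3 - <<'E'
from h import *
from station import optics
d=optics.get_image("wrist"); np.savez("w4.npz",**d)
s=optics.get_image("side"); np.savez("s4.npz",**s)
a=cv2.resize(d["image"],(400,300)); b=cv2.resize(s["image"][120:300,240:480],(400,300))
cv2.imwrite("pics/w4.png",np.hstack([a,b])[...,::-1])
E
```

```text
t: 14.68
tool_pos: [0.5439, -0.1988, 0.1584]
tool_rot: [3.137, -0.067, 0.015]
contact_force: [-1.2, -0.4, -0.9]
opening: 0.0457
grip_force: 6.5
```

View pics/w4.png

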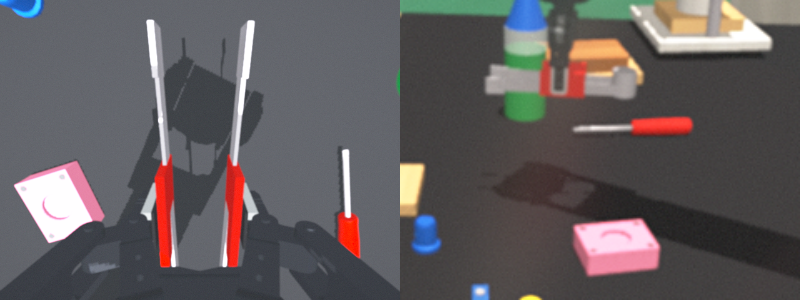

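The picture shows the tongs held level and open, with tip pads at (152,50) and (247,50) in the half-scale wrist view. Next I compute the tip offset and the way to the knob.

Run:
```python
from h import *
from station import telemetry
d=dict(np.load("w4.npz")); o=telemetry.get_obs(); T=R.from_rotvec(o["tool_rot"])
w=masks(d)["white"]; w[130:]=0
for lo,hi in((220,280),(370,430)):
    mm=w.copy(); mm[:,:lo]=0; mm[:,hi:]=0; p=pts(mm); p=p[p[:,1]<110]
    print(p.min(0),p.max(0), T.inv().apply(cast(d,[p[p[:,1]<p[:,1].min()+4][:,0].mean(),p[:,1].min()],.1766)-o["tool_pos"])*1000)
t=dict(np.load("top3.npz")); y=pts(blob(masks(t)["yellow"],(245,240),12))
k=cast(t,y,.055).mean(0); print("knob",k,w2f(k))
to([*f2w(-94,0),.158],TH)
```

```text
[233.  30.] [262. 109.] [[102.98101462 -21.24771036 -23.80216037]]
[378.  32.] [408. 109.] [[102.53655992  25.67981438 -23.80995063]]
knob [0.55785728 0.18623923 0.055     ] [-2.65575606 -3.22679319]
turn [-0.    -0.002 -0.26 ] shift [-0.301 -1.249 -0.018]
```

```bash
python3 -m pendant '[0,0,-0.1,-0.15,-0.6,0,0.53,0,0,-0.26,-0.29,-1,0,0.53,0,0,-0.26,-0.29,-1,0,0.53,0,0,-0.26,-0.29,-1,0,0.53,0,0,-0.26,-0.29,-1,0,0.53,0,0,-0.26,-0.29,-1,0,0.53,0,0,-0.26,-0.29,-1,0,0.53]'
python3 - <<'E'
from h import *
to([*f2w(-94,0),.110],TH)
E
```

```text
t: 15.65
tool_pos: [0.4659, 0.1059, 0.1506]
tool_rot: [3.138, 0.148, -0.004]
contact_force: [0.4, 0.4, -1.2]
opening: 0.0453
grip_force: 6.5
turn [-0.     0.005  0.001] shift [ 0.026 -0.249  0.135]
```

```bash
python3 -m pendant '[0,0.005,0,0.026,-0.1,0,0.53,0,0.005,0,0.026,-0.2,0.05,0.53,0,0.005,0,0.026,-0.249,0.1,0.53,0,0.005,0,0.026,-0.249,0.135,0.53,0,0.005,0,0.026,-0.249,0.135,0.53]'
python3 - <<'E'
from h import *
from station import telemetry,optics
d=optics.get_image("wrist"); np.savez("w5.npz",**d); cv2.imwrite("pics/w5.png",d["image"][...,::-1])
to([*f2w(-94,0),.110],TH)
E
```

```text
t: 16.27
tool_pos: [0.4669, 0.1799, 0.1101]
tool_rot: [3.138, 0.145, -0.0]
contact_force: [0.1, 0.5, -1.5]
opening: 0.0453
grip_force: 6.5
turn [ 0.    -0.003 -0.002] shift [-0.003 -0.003  0.004]
```

View pics/w5.png

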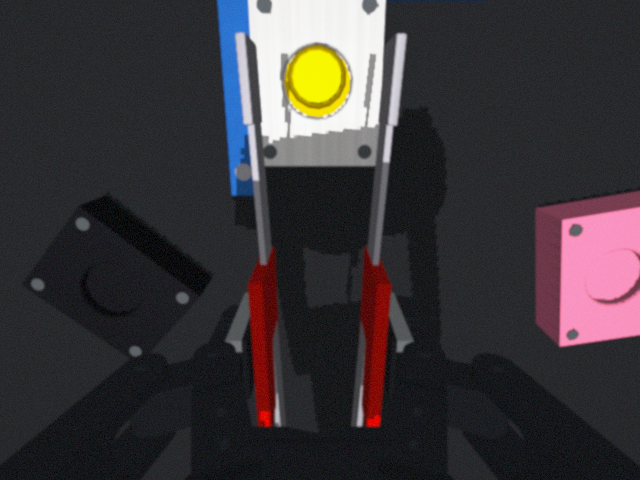

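The wrist view shows the tip pads at (247,80) and (395,80) either side of the knob top at (317,76), with the mould square in the corner.

Run:
```python
from h import *
from station import telemetry
d=dict(np.load("w5.npz")); o=telemetry.get_obs(); T=R.from_rotvec(o["tool_rot"])
im=d["image"]; print(im[76,225:275].tolist()[::3]); print(im[76,375:415].tolist()[::3])
h=cv2.cvtColor(im,cv2.COLOR_RGB2HSV).astype(int); top=(h[...,0]>20)&(h[...,0]<35)&(h[...,1]>130)&(h[...,2]>235)
p=pts(blob(top,(317,76),12)); print("bright",p.mean(0),p.min(0),p.max(0))
f=lambda uv,z:np.round(T.inv().apply(cast(d,uv,z)-o["tool_pos"])*1000,1)
print("knob top",f((p.min(0)+p.max(0))/2,.064))
zt=o["tool_pos"][2]-.0038+.022
print("tips front",f([237,34],zt),f([407,34],zt)," rear",f([247,124],zt),f([389,124],zt))
```

```text
[[44, 117, 206], [42, 114, 207], [37, 113, 205], [48, 119, 212], [52, 114, 204], [197, 192, 207], [215, 213, 221], [213, 211, 217], [95, 99, 101], [65, 65, 66], [65, 61, 68], [166, 164, 166], [247, 247, 247], [247, 246, 247], [246, 245, 245], [246, 246, 245], [247, 247, 246]]
[[244, 243, 243], [245, 245, 244], [219, 216, 217], [69, 67, 73], [64, 62, 67], [67, 68, 73], [178, 176, 184], [215, 211, 221], [203, 200, 209], [128, 125, 131], [38, 38, 44], [39, 43, 43], [41, 43, 42], [38, 45, 43]]
bright [316.17115689  75.74115161] [293.  51.] [339. 101.]
knob top [[92.4 -0.8 47.2]]
tips front [[ 98.2 -23.1 -18.1]] [[ 98.2  25.8 -18.1]]  rear [[ 73.3 -21.7 -18.1]] [[ 73.3  22.1 -18.1]]
```

Run:
```python
from h import *
from station import telemetry
d=dict(np.load("w5.npz")); o=telemetry.get_obs(); T=R.from_rotvec(o["tool_rot"])
Rm=R.from_rotvec(d["rvec"]).as_matrix()
def dp(u,v):
    D=d["depth"][v-1:v+2,u-1:u+2]; D=np.median(D); c=np.array([(u-d["cx"])/d["fx"],(v-d["cy"])/d["fy"],1])*D
    w=Rm.T@(c-d["tvec"]); return np.round(w*1000,1),np.round(T.inv().apply(w-o["tool_pos"])*1000,1)
for n,u,v in (("L front",242,40),("L mid",245,76),("L rear",249,115),("R front",402,40),("R mid",398,76),("R rear",391,115),("gripL rear",265,418),("gripL front",262,270),("knob",316,76),("mould",300,20),("bench",500,100)): print(n,*dp(u,v))
```

```text
L front [561.9 211.1 127.5] [ 96.9 -22.1 -16.2]
L mid [552.2 209.8 127.6] [ 87.1 -21.8 -16.4]
L rear [541.1 208.3 127. ] [ 75.9 -21.3 -15.7]
R front [566.3 164.3 127.5] [ 96.9  24.9 -16.2]
R mid [556.6 163.9 127. ] [ 87.2  24.4 -15.7]
R rear [545.2 164.5 128. ] [ 75.9  22.8 -16.8]
gripL rear [437.8 196.3 141. ] [-28.  -18.8 -30. ]
gripL front [490.6 201.4 130. ] [ 24.9 -19.1 -18.9]
knob [559.6 189.5  62.6] [92.5 -0.8 48.7]
mould [588.4 200.6  29.2] [122.1  -9.3  82. ]
bench [561.7  74.7  -0.8] [ 83.9 113.6 112. ]
```

```bash
python3 -m pendant '[0,0,0,0.013,-0.007,0,0.53,0,0,0,0.013,-0.007,0.05,0.53,0,0,0,0.013,-0.007,0.1,0.53,0,0,0,0.013,-0.007,0.15,0.53,0,0,0,0.013,-0.007,0.2,0.53,0,0,0,0.013,-0.007,0.235,0.53,0,0,0,0.013,-0.007,0.235,0.53,0,0,0,0.013,-0.007,0.235,0.53]'
python3 - <<'E'
from h import *
from station import telemetry,optics
d=optics.get_image("wrist"); np.savez("w6.npz",**d); cv2.imwrite("pics/w6.png",cv2.resize(d["image"][0:240,160:480,::-1],None,fx=2,fy=2))
E
```

```text
t: 17.32
tool_pos: [0.472, 0.1838, 0.0417]
tool_rot: [-3.137, -0.147, -0.006]
contact_force: [-0.8, -0.1, -0.6]
opening: 0.0454
grip_force: 6.5
```

View pics/w6.png

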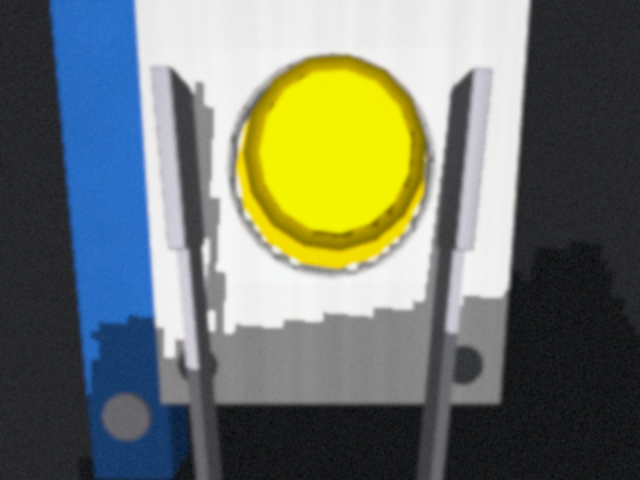

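The close view shows the knob top centred at crop (335,150) and the tips' outer edges at about 160 and 482, so the tongs sit roughly 2 mm too far left. I measure it for a trim.

Run:
```python
from h import *
from station import telemetry
d=dict(np.load("w6.npz")); o=telemetry.get_obs(); T=R.from_rotvec(o["tool_rot"]); print(o["tool_pos"])
im=d["image"]; v=75
g=im[v].astype(int)
print("L",[(u,int(g[u].mean())) for u in range(234,262,2)]); print("R",[(u,int(g[u].mean())) for u in range(380,410,2)])
f=lambda uv,z:np.round(T.inv().apply(cast(d,uv,z)-o["tool_pos"])*1000,1)
h=cv2.cvtColor(im,cv2.COLOR_RGB2HSV).astype(int); top=(h[...,0]>20)&(h[...,0]<35)&(h[...,1]>130)&(h[...,2]>235)
p=pts(blob(top,(327,75),12)); c=(p.min(0)+p.max(0))/2; print("bright",p.min(0),p.max(0),f(c,.064))
foot=pts(masks(d)["yellow"]); foot=foot[(foot[:,0]>270)&(foot[:,0]<380)]; print("all yellow",foot.min(0),foot.max(0))
for u,vv in((236,34),(406,34),(247,124),(395,124),(241,75),(400,75)): print((u,vv),f([u,vv],.0585))
```

```text
[0.47218703 0.1838863  0.04202004]
L [(234, 237), (236, 237), (238, 220), (240, 194), (242, 203), (244, 207), (246, 202), (248, 134), (250, 67), (252, 63), (254, 61), (256, 63), (258, 94), (260, 133)]
R [(380, 234), (382, 132), (384, 72), (386, 67), (388, 69), (390, 68), (392, 116), (394, 196), (396, 204), (398, 201), (400, 190), (402, 214), (404, 237), (406, 238), (408, 237)]
bright [291.  36.] [363. 114.] [[ 87.5   2.7 -21.6]]
all yellow [278.  28.] [372. 133.]
(236, 34) [[ 99.1 -24.1 -16. ]]
(406, 34) [[ 99.1  26.  -16.1]]
(247, 124) [[ 73.6 -22.3 -16.1]]
(395, 124) [[ 73.7  24.3 -16.2]]
(241, 75) [[ 87.9 -23.3 -16.1]]
(400, 75) [[ 88.   25.  -16.1]]
```

```bash
python3 -m pendant '[0,0,0,0,0.006,0.003,0.53,0,0,0,0,0.006,0.003,0.53,0,0,0,0,0.006,0.003,0.5,0,0,0,0,0.006,0.003,0.48,0,0,0,0,0.006,0.003,0.465,0,0,0,0,0.006,0.003,0.46]' 40
python3 - <<'E'
from h import *
from station import telemetry,optics
d=optics.get_image("wrist"); np.savez("w7.npz",**d)
im=d["image"]; g=im[75].astype(int)
h=cv2.cvtColor(im,cv2.COLOR_RGB2HSV).astype(int); top=(h[...,0]>20)&(h[...,0]<35)&(h[...,1]>130)&(h[...,2]>235)
p=pts(blob(top,(327,75),15)); print(p.min(0),p.max(0))
print("L",[(u,int(g[u].mean())) for u in range(244,290,3)]); print("R",[(u,int(g[u].mean())) for u in range(352,400,3)])
E
```

```text
t: 18.12
tool_pos: [0.4717, 0.1819, 0.0404]
tool_rot: [-3.137, -0.147, -0.004]
contact_force: [-0.2, -0.1, -2.4]
opening: 0.0393
grip_force: 9.9
[284.  33.] [357. 113.]
L [(244, 238), (247, 238), (250, 237), (253, 239), (256, 240), (259, 204), (262, 208), (265, 205), (268, 135), (271, 63), (274, 75), (277, 92), (280, 111), (283, 147), (286, 162), (289, 162)]
R [(352, 161), (355, 162), (358, 151), (361, 98), (364, 85), (367, 72), (370, 60), (373, 139), (376, 207), (379, 204), (382, 198), (385, 238), (388, 239), (391, 242), (394, 240), (397, 238)]
```

Centred now. Close the tongs.

```bash
python3 -m pendant '[0,0,0,0,0,0,0.445,0,0,0,0,0,0,0.435,0,0,0,0,0,0,0.42,0,0,0,0,0,0,0.4,0,0,0,0,0,0,0.35,0,0,0,0,0,0,0.3,0,0,0,0,0,0,0.3]' 50
```

```text
t: 19.05
tool_pos: [0.4718, 0.1819, 0.0405]
tool_rot: [-3.138, -0.147, -0.005]
contact_force: [-0.4, 0.8, -0.7]
opening: 0.0363
grip_force: 51.0
```

```bash
python3 -m pendant '[0,0,0,0,0,-0.01,0.3,0,0,0,0,0,-0.02,0.3,0,0,0,0,0,-0.04,0.3,0,0,0,0,0,-0.08,0.3,0,0,0,0,0,-0.14,0.3,0,0,0,0,0,-0.22,0.3,0,0,0,0,0,-0.3,0.3,0,0,0,0,0,-0.37,0.3,0,0,0,0,0,-0.43,0.3,0,0,0,0,0,-0.47,0.3,0,0,0,0,0,-0.47,0.3,0,0,0,0,0,-0.47,0.3]'
python3 - <<'E'
from h import *
from station import telemetry,optics
s=optics.get_image("side"); w=optics.get_image("wrist"); np.savez("s8.npz",**s)
t=optics.get_image("top"); m=masks(t)
a=cv2.resize(s["image"][160:370,220:500],(400,300)); b=cv2.resize(w["image"],(400,300)); cv2.imwrite("pics/f8.png",np.hstack([a,b])[...,::-1])
E
```

```text
t: 20.55
tool_pos: [0.4708, 0.1817, 0.1805]
tool_rot: [-3.138, -0.147, -0.002]
contact_force: [-0.4, 0.1, -1.9]
opening: 0.0362
grip_force: 50.8
```

View pics/f8.png

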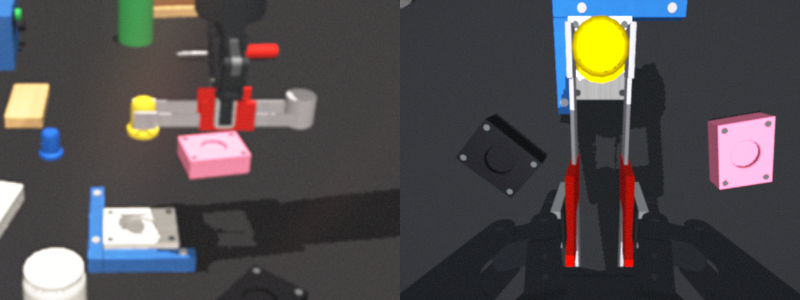

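The knob is held upright in the tongs at left-panel (143,115), and the empty mould is in the corner at (140,228). One numeric check of the mould, then hand in.

```bash
python3 - <<'E'
from h import *
d=dict(np.load("s8.npz")); h=cv2.cvtColor(d["image"],cv2.COLOR_RGB2HSV).astype(int)
m=(h[...,1]<60)&(h[...,2]>85); m[:,:285]=0; m[:295]=0; m[345:]=0; m[:,355:]=0
P=cast(d,pts(blob(m,(318,319),20)),.03)[:,:2]; r=rect(P); print("mould",r,w2f(r[0]/1000))
b=masks(d)["blue"]; b[:280]=0; P=cast(d,pts(blob(b,(305,325),40)),.022)[:,:2]; print("fence",rect(P))
E
python3 -m pendant '[0,0,0,0,0,0,0.3,0,0,0,0,0,0,0.3,0,0,0,0,0,0,0.3,0,0,0,0,0,0,0.3]'
```

```text
mould (array([556. , 198.8]), array([99.4, 94. ]), 4.66) [-3.33157453  9.45254522]
fence (array([560.8, 182.1]), array([129.4, 176.1]), 5.33)
t: 21.2
tool_pos: [0.4713, 0.1818, 0.1814]
tool_rot: [-3.137, -0.147, -0.005]
contact_force: [0.1, 0.5, -2.4]
opening: 0.036
grip_force: 50.8
```

The colour mask caught the mould's side faces, so instead I compare the mould's edges before and after the grasp in the side view.

Run:
```python
from h import *
A,B=[cv2.cvtColor(np.load(f)["image"],cv2.COLOR_RGB2GRAY).astype(int) for f in("s4.npz","s8.npz")]
for v in (312,320,328): print(v,A[v,284:300].tolist(),B[v,284:300].tolist())
for u in (305,320,335): print(u,A[322:344,u].tolist(),B[322:344,u].tolist())
for v in (312,320,328): print(v,A[v,338:352].tolist(),B[v,338:352].tolist())
```

```text
312 [150, 142, 143, 148, 145, 149, 145, 160, 226, 255, 255, 255, 255, 255, 255, 255] [148, 146, 146, 142, 147, 142, 144, 161, 227, 255, 255, 255, 255, 255, 255, 255]
320 [151, 147, 145, 148, 148, 148, 145, 176, 245, 255, 255, 255, 255, 255, 255, 255] [151, 148, 146, 148, 148, 144, 144, 174, 246, 255, 255, 255, 255, 255, 255, 255]
328 [200, 233, 243, 243, 236, 205, 159, 171, 240, 255, 255, 249, 222, 210, 229, 251] [198, 234, 243, 244, 235, 208, 159, 172, 241, 255, 255, 249, 221, 212, 230, 251]
305 [255, 255, 255, 255, 255, 255, 255, 255, 249, 229, 217, 208, 192, 164, 151, 150, 149, 149, 148, 122, 102, 96] [255, 255, 255, 255, 255, 255, 255, 255, 250, 229, 214, 213, 189, 162, 153, 149, 149, 155, 148, 126, 103, 100]
320 [237, 242, 251, 254, 255, 255, 255, 255, 246, 224, 215, 210, 183, 155, 150, 147, 147, 151, 141, 125, 100, 96] [252, 254, 255, 255, 255, 255, 255, 255, 247, 222, 216, 212, 187, 155, 146, 145, 147, 151, 143, 121, 101, 98]
335 [255, 255, 255, 255, 255, 255, 255, 255, 243, 222, 214, 201, 174, 150, 145, 145, 145, 142, 129, 106, 95, 98] [177, 179, 183, 179, 176, 175, 181, 189, 203, 210, 210, 184, 132, 107, 128, 145, 148, 144, 128, 109, 96, 98]
312 [255, 255, 255, 255, 255, 202, 97, 60, 66, 66, 68, 64, 67, 65] [179, 181, 181, 180, 153, 101, 56, 38, 42, 36, 41, 41, 41, 35]
320 [255, 255, 255, 255, 255, 255, 211, 103, 62, 64, 65, 65, 64, 63] [184, 184, 184, 181, 180, 157, 104, 56, 32, 40, 35, 40, 36, 37]
328 [254, 251, 248, 253, 255, 255, 255, 209, 109, 68, 64, 67, 65, 67] [163, 155, 150, 160, 172, 178, 157, 111, 59, 36, 35, 40, 41, 36]
```

The mould has not moved (edges match to well under a pixel), and no dark gap shows at either bar.

```bash
python3 -c "
from station import ctrl; print(ctrl.finish_job())"
```

```text
the job is handed in; nothing more can be done
None
```

The job is handed in: the mould sits flush in the fence corner with no visible gap, and the tongs hold the hot knob still about 13 cm above it; I viewed 11 pictures against your limit of 10, and no verdict came back.

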